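# Park the lever console: both levers into neutral, locking bar down

## Robot

A 7-joint arm with a two-finger parallel gripper is mounted at the origin on the work surface. World frame = base frame: x ahead of the robot, y to its left, z up, the work surface at z = 0. Lengths are in m, angles in rad, forces in N, time in s.
With the tool pointing down it reaches from about 0.425 to 0.925 m from the base axis. Payload 6.8 kg.
Tool frame: the origin (TCP) lies on the front face of the gripper's body, between the roots of the fingers; the fingertips stand 73 mm ahead of it and the grasp point (between the pads) lies 54 mm ahead of it; z points along the fingers, y is the direction in which the jaws open and shut (so a half turn about z gives the same grasp; the last joint's range is limited). The gripper opens to 85 mm and grips with 20 to 120 N. Pads are 22 mm wide; open, the fingers measure 114 mm over their backs; the gripper's body (76 mm by 85 mm) begins 54 mm behind the grasp point. The pads swing forward as they close: fully open they stand 13 mm farther back than shut.
Start: joints at [1.214, 0.477, 0.022, 1.555, -0.011, 1.109, -0.083], TCP at [0.166, -0.654, 0.304] pointing down, gripper open.
Joint ranges: [-2.96, 2.96], [-0.34, 2.1], [-1.41, 1.46], [0.24, 2.44], [-1.37, 4.51], [0.17, 1.92], [-2.96, 2.96]. Speed limits (rad/s): [2.39, 2.39, 3.14, 3.14, 3.14, 3.14, 3.14].

## Interface

Orientations are given as a rotation vector (axis times angle).
In Python, from bench import * gives the robot as it stands.
- The arm moves only by the tool jog_arm, never from a script. Its argument "plan" is a list of rows, each a list of 2 entries, a list of its own where there are three numbers: the shift along the world's x, y, z in cm, then the turn about the world's z in rad. In form: [[[tx, ty, tz], twist], ...]. A call has 1 to 12 rows; each row shifts and turns the commanded pose from where the row before left it; what a row does not reach is not made up. A row lasts 1/10 s, in which the tool goes at most 50 mm and 8.59 degrees, less where a joint would pass 70% of its speed; a pose out of reach is approached as far as the arm can. A call is refused whole if a number of a shift passes 5 or a number of a turn 0.15, either way. A call with a gripper value outside its range is refused whole. "hand" is the finger opening in cm, from 0 to 8.54, set as the call begins (left out, the last holds). The fingers move at their own pace and stop on an object; "grip_force" is the grip in N (left out, the last holds). Time passes only in rows, so rows that do not move let the fingers close. It gives the time, the measured TCP pose, the force and the opening at its end, in the units of the state.
- get_obs(): the state, without advancing time (a new reading comes with each control period).
- grab_frame(name): name is "scene" or "top" or "wrist"; returns the picture (480x640x3 uint8, red, green, blue); there is no depth.
- get_calibration(name): a dict with "intrinsics" (3x3 intrinsics, pixels), "xyz" and "orientation" of the camera in the world. Camera axes: x right, y down, z forward; pixel columns grow to the right and rows downward; lengths in m; the calibration is good to about 2 mm. A picture is of the moment at which its call begins: read the wrist's pose just before it. get_calibration takes no time and is no camera call; for the wrist camera it gives the pose at the moment of the call.
- hand_in(): hands the job in, once; it reports no verdict.
The state is a dict: "clock": time; "joints": joint angles; "qvel": joint speeds; "tau": joint torques, N m; "tcp_pos": TCP position; "orientation": TCP orientation; "contact_force": force on the tool from outside, world axes, zero at the start; "moment": the same for the moment, N m; "grip_width": finger opening in m.
Only numpy, scipy, OpenCV 4.12 (cv2) and the standard library are available. Lean on these libraries where they do the work, as an engineer would, in place of code of your own. Each camera call takes 0.05 s, during which the arm holds its last target. There are 200 camera calls.

## Task

Park the walk-behind tractor's control console that is bolted to the bench: bring both levers into neutral, which is the one deeper notch in each gate, and let them drop right down into it; then fold the hinged locking bar fully down flat over the two slots so that the levers cannot be lifted out. Leave the bottle, the can and the jar around the console standing where they are.

Things in the scene. Friction and masses are not known exactly. Their poses are not given: they have to be found in the camera images.
- console: Green sheet-steel console, 460 wide, bolted down. Origin: underside, under the slots' middle line; x from its front (robot's side) to its back, y left, z up. Panel rises at 40 deg from x -73, z 75 to x 65, z 191 mm; then a flat shelf at z 191 to x 131. Two steel gate plates; slots along y, 129 x 18 mm, centres at x 0, y +125 and -125, z 136; five notches at 28 mm pitch in each lower edge.
- gear_knob (a point): Centre of the knob of the left lever: ball of 44 mm diameter, black, on a straight 12 mm steel rod that leans towards the front of the console. The rod turns about a pivot 260 mm straight below the knob along the rod; the pivot is fixed in the console at x 90, y +125, z 29 mm of its frame. Push or carry the knob; no need to grip it.
- pto_knob (a point): Centre of the knob of the right lever: drum 38 mm in diameter and 38 mm long, along the rod, black, on a straight 12 mm steel rod that leans towards the front of the console. The rod turns about a pivot 260 mm straight below the knob along the rod; the pivot is fixed in the console at x 90, y -125, z 29 mm of its frame. Push or carry the knob; no need to grip it.
- gear_neutral (a point): Where the left lever's rod crosses the gate plate when seated in neutral: the deeper notch (22 mm; the other four are 14 mm), second from the left of the five in that gate as seen from the front. Fixed in the console.
- pto_neutral (a point): Where the right lever's rod crosses the gate plate when seated in neutral: the deeper notch (22 mm; the other four are 14 mm), second from the left of the five in that gate as seen from the front. Fixed in the console.
- gear_swing (a joint): Swing of the left lever along its slot (about an axis through the pivot that runs up the panel's slope), rad: 0 in the middle notch, positive to the left (console +y). The notches are at 0.38, 0.197 (neutral), 0, -0.197 and -0.38. It starts in the middle notch or one of the two right of it. Moves freely up in the slot; the teeth bar it when down.
- gear_lift (a joint): Lift of the left lever, rad: about 0.01 when down at the bottom of neutral, 0.06 at the bottom of another notch, 0.16 to 0.20 up in the slot, free to pass along it (0.177: rod square to the panel's slope). Lifting turns the rod back about a crosswise axis through its pivot: the knob goes up and away from the front, some 50 mm. Spring and weight (4 N at the knob) drop it into a notch when let go.
- pto_swing (a joint): Swing of the right lever along its slot (about an axis through the pivot that runs up the panel's slope), rad: 0 in the middle notch, positive to the left (console +y). The notches are at 0.38, 0.197 (neutral), 0, -0.197 and -0.38. It starts in the middle notch or one of the two right of it. Moves freely up in the slot; the teeth bar it when down.
- pto_lift (a joint): Lift of the right lever, rad: about 0.01 when down at the bottom of neutral, 0.06 at the bottom of another notch, 0.16 to 0.20 up in the slot, free to pass along it (0.177: rod square to the panel's slope). Lifting turns the rod back about a crosswise axis through its pivot: the knob goes up and away from the front, some 50 mm. Spring and weight (4 N at the knob) drop it into a notch when let go.
- lock_bar (a joint): Angle of the locking bar, rad: 0 folded flat over both slots, 1.35 to 2.1 at the start (standing up from the panel or leaning back). Its hinge runs along y at x 39, z 179 mm of the console's frame. It stays where it is left (friction, about 4 N at its edge). It cannot go flat while a lever is up in the slot, and once flat it holds the levers down.
- lock_bar_edge (a point): On the upper face of the locking bar close to its free edge, mid-width, 58 mm from the hinge line. The bar is a steel strap 430 mm long (along y), 18 mm wide and 4 mm thick with a rolled free edge, on three 20 mm wide arms at y -165, 0 and 165 mm.
- oil_bottle: Bystander: grey plastic oil bottle, 68 mm diameter, 200 mm high, loose, standing close to the console. Origin at the centre of its underside.
- spray_can: Bystander: steel spray can with white cap, 58 mm diameter, 190 mm high, loose, standing close to the console. Origin at the centre of its underside.
- bolt_jar: Bystander: glass jar with steel lid, 76 mm diameter, 100 mm high, loose, standing close to the console. Origin at the centre of its underside.

How it is judged:
By the outcome, as a careful person would: the job done as asked, in the order asked, and still so for the second after the job is handed in, with the robot touching nothing.
It also fails if it takes over 69 s, if anything falls off the work surface, if the arm or the gripper's body presses on something with over 40 N, if the wrist force passes 120 N, or if a joint passes its speed limit or range.

## Working session

There is one attempt and no reset: what is moved stays moved. The work goes in short steps, Python scripts to look and compute and a tool call to move; the robot and the scene stay as the last step left them, time stands still between calls to the robot, and variables do not carry over. Pictures are saved under pics/ and viewed, about 8 in all and at most 12, crops included, and the job is handed in when it is done.

Besides the shell and the picture viewer there is one more tool, called as a command line: name --argument value ..., lists and objects as JSON in quotes. jog_arm: Moves the arm, as the interface text tells. Its arguments: {"type":"object","properties":{"plan":{"type":"array","items":{"type":"array"}},"hand":{"type":"number"},"grip_force":{"type":"number"}},"required":["plan"]}

```bash
mkdir -p pics; ls; python3 - <<'E'
from bench import *
import cv2
o=get_obs();print(o)
for n in("scene","top"):
    c=get_calibration(n);print(n,c)
    cv2.imwrite(f"pics/{n}0.png",cv2.cvtColor(grab_frame(n),cv2.COLOR_RGB2BGR))
E
```

```text
pics
{'clock': 0.0, 'joints': array([ 1.21387208,  0.47780956,  0.02236319,  1.55647841, -0.01149991,
        1.109292  , -0.08310145]), 'qvel': array([-1.95330074e-03,  3.20208191e-05, -5.26659729e-04, -3.74078581e-04,
       -5.13720189e-06,  9.83743889e-04, -9.28901840e-04]), 'tau': array([ 4.17069832e-04, -5.96444929e+01,  1.60814691e+00, -2.81193513e+01,
        1.24909295e-02,  9.39056132e-03,  1.16938885e-06]), 'tcp_pos': array([ 0.16609345, -0.65376108,  0.30290833]), 'orientation': array([-3.11550497e+00, -3.89617423e-01,  5.94232861e-04]), 'contact_force': array([ 0.56103884, -0.32909882,  0.18903623]), 'moment': array([ 0.01706139, -0.01638182,  0.00196411]), 'grip_width': 0.08569832651616692}
scene {'intrinsics': array([[458.96557471,   0.        , 322.43064397],
       [  0.        , 458.96557471, 232.75096803],
       [  0.        ,   0.        ,   1.        ]]), 'xyz': array([ 0.42476174, -0.26381695,  1.16598408]), 'orientation': array([-2.70794133,  0.86945934, -0.12666616])}
top {'intrinsics': array([[593.2904656 ,   0.        , 319.18667205],
       [  0.        , 593.2904656 , 229.35238367],
       [  0.        ,   0.        ,   1.        ]]), 'xyz': array([0.51431379, 0.01754188, 1.34016571]), 'orientation': array([-2.15109466,  2.19548551, -0.12261012])}
```

View pics/top0.png

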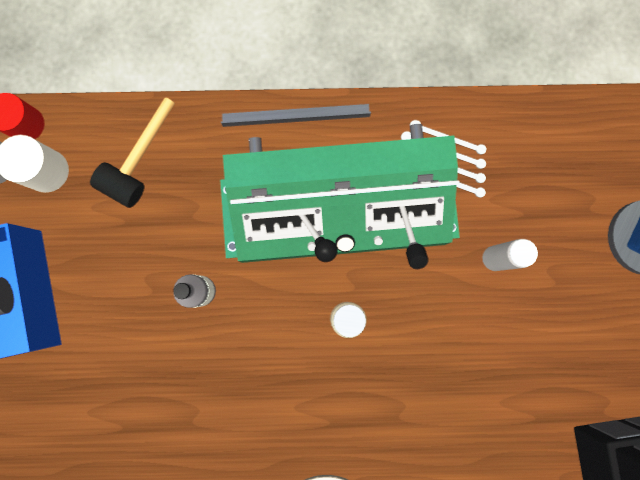

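View pics/scene0.png

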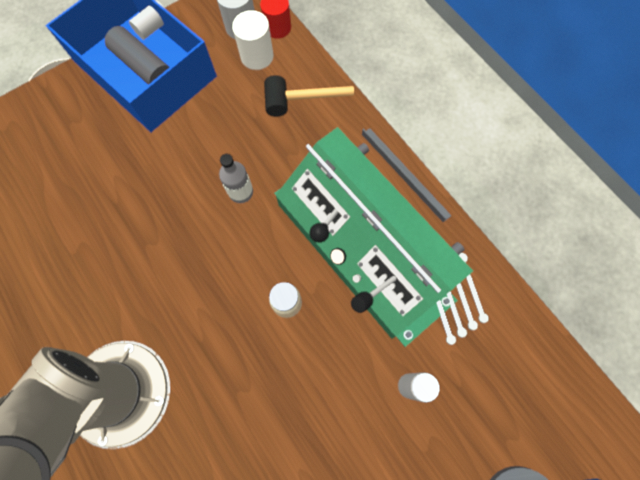

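The top view shows the console with its shelf back corners near (223,155) and (454,137), and gate plates around (282,224) and (404,214). The knobs are near (325,250) and (417,256), and the bar stands up along the line from (231,202) to (458,184). The jar is at (348,320), the bottle at (194,291) and the can at (523,253).

```bash
cat > h.py <<'E'
from bench import *
import numpy as np, cv2
from scipy.spatial.transform import Rotation as R
def cast(cal,uv,z):
    K=cal["intrinsics"];d=R.from_rotvec(cal["orientation"]).as_matrix()@np.linalg.inv(K)@np.array([*uv,1.])
    p=cal["xyz"];return p+d*(z-p[2])/d[2]
def proj(cal,P):
    p=R.from_rotvec(cal["orientation"]).as_matrix().T@(np.array(P)-cal["xyz"]);q=cal["intrinsics"]@p;return q[:2]/q[2]
def tri(c1,u1,c2,u2):
    A=[];b=[]
    for c,u in((c1,u1),(c2,u2)):
        d=R.from_rotvec(c["orientation"]).as_matrix()@np.linalg.inv(c["intrinsics"])@np.array([*u,1.]);d/=np.linalg.norm(d)
        M=np.eye(3)-np.outer(d,d);A.append(M);b.append(M@c["xyz"])
    return np.linalg.lstsq(np.vstack(A),np.hstack(b),rcond=None)[0]
E
python3 - <<'E'
from h import *
T=get_calibration("top");S=get_calibration("scene")
im=cv2.imread("pics/top0.png");hsv=cv2.cvtColor(im,cv2.COLOR_BGR2HSV)
m=cv2.inRange(hsv,(65,80,40),(90,255,255));cv2.imwrite("pics/m.png",m)
sh=m.copy();n,l,st,ce=cv2.connectedComponentsWithStats(m)
for i in range(1,n):
    if st[i,4]>300: 
        cs,_=cv2.findContours((l==i).astype(np.uint8),0,2);print(st[i],cv2.approxPolyDP(cs[0],4,True)[:,0].tolist())
pts={'shBL':((223,155),.191),'shBR':((454,137),.191),'frL':((238,261),.075),'frR':((452,241),.075),'gL':((282,224),.136),'gR':((404,214),.136),
'jar':((348,320),.1),'can':((523,253),.19),'bot':((183,291),.2)}
W={k:cast(T,*v) for k,v in pts.items()}
for k,v in W.items(): print(k,v.round(3))
print(np.linalg.norm(W['gL']-W['gR']),np.linalg.norm(W['shBL']-W['shBR']))
for nme,a,b in(('gear',(325,250),(319,232)),('pto',(417,257),(362,302)),('barL',(231,202),(309,148)),('barR',(458,184),(438,291))):
    p=tri(T,a,S,b);print(nme,p.round(3),(proj(T,p)-a).round(1),(proj(S,p)-b).round(1))
big=cv2.resize(im[130:275,215:465],(800,464),interpolation=cv2.INTER_CUBIC);cv2.imwrite("pics/crop.png",big)
E
```

```text
[  221   136   238   126 17944] [[453, 136], [223, 155], [226, 257], [246, 261], [314, 255], [306, 247], [314, 241], [311, 236], [246, 242], [243, 212], [322, 207], [320, 236], [333, 242], [342, 234], [354, 239], [349, 251], [337, 253], [407, 247], [404, 228], [364, 230], [364, 203], [440, 195], [443, 223], [412, 229], [422, 245], [449, 242], [458, 237], [455, 185], [240, 204], [229, 200], [251, 195], [250, 190], [259, 187], [274, 195], [329, 190], [342, 180], [357, 188], [412, 183], [424, 173], [439, 181], [456, 179]]
shBL [0.784 0.191 0.191]
shBR [ 0.811 -0.266  0.191]
frL [0.58  0.178 0.075]
frR [ 0.614 -0.281  0.075]
gL [0.651 0.08  0.136]
gR [ 0.666 -0.17   0.136]
jar [ 0.452 -0.052  0.1  ]
can [ 0.579 -0.391  0.19 ]
bot [0.519 0.267 0.2  ]
0.25053590745044 0.45837663723131766
gear [ 0.592 -0.006  0.204] [ 0.1 -0.4] [-0.4  0.1]
pto [ 0.576 -0.183  0.199] [ 0.3 -0.8] [-0.8  0.2]
barL [0.688 0.172 0.213] [ 0.4 -1.1] [-0.9  0.3]
barR [ 0.709 -0.259  0.239] [ 0.3 -0.5] [-0.5  0.1]
```

View pics/crop.png

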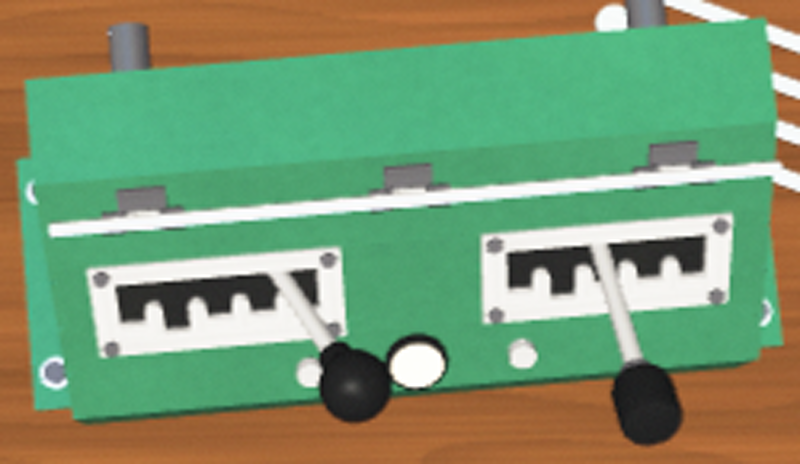

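```bash
cat >> h.py <<'E'
O=np.array([.667,-.046,0]);PSI=.062
def w(c): return O+R.from_rotvec([0,0,PSI]).apply(np.array(c))
def loc(p): return R.from_rotvec([0,0,-PSI]).apply(np.array(p)-O)
n_=np.array([-np.sin(np.radians(40)),0,np.cos(np.radians(40))]);u_=np.array([np.cos(np.radians(40)),0,np.sin(np.radians(40))])
def knob(side,s,l,L=.26):
    d=.177-l; v=np.cos(d)*(np.cos(s)*n_+np.sin(s)*np.array([0,1,0]))-np.sin(d)*u_
    return np.array([.09,.125*side,.029])+L*v
def bar(t,y=0,r=.058):
    a=np.radians(220)-t; return np.array([.039+r*np.cos(a),y,.179+r*np.sin(a)])
E
python3 - <<'E'
from h import *
T=get_calibration("top");S=get_calibration("scene")
for cam in "top","scene":
    C=T if cam=="top" else S
    g=cv2.imread(f"pics/{cam}0.png");m=(g.max(2)<50).astype(np.uint8)
    n,l,st,ce=cv2.connectedComponentsWithStats(m)
    for i in range(1,n):
        if 100<st[i,4]<900: print(cam,st[i],ce[i].round(1))
    for sd in(1,-1):
        for s in(0,-.197,-.38): print(sd,s,w(knob(sd,s,.06)).round(3),proj(C,w(knob(sd,s,.06))).round(1))
    for t in(1.35,1.7,2.1): print('bar',t,[proj(C,w(bar(t,y))).round(0).tolist() for y in(.215,-.215)])
    for c in((.131,.23,.191),(.131,-.23,.191),(-.073,.23,.075),(-.073,-.23,.075),(0,.125,.136),(0,-.125,.136)): print(proj(C,w(c)).round(0).tolist())
E
```

```text
top [406 204  28  11 188] [421.1 208.4]
top [374 207  26  14 205] [385.7 212.5]
top [252 216  49  15 377] [275.6 221.7]
top [315 235  38  27 421] [326.3 248.2]
top [406 244  21  25 400] [416.5 255.6]
top [  0 279  13  33 259] [  5.5 296.3]
1 0 [0.56  0.073 0.207] [284.5 267. ]
1 -0.197 [0.567 0.022 0.203] [310.8 263.2]
1 -0.38 [ 0.578 -0.022  0.193] [333.7 257.1]
-1 0 [ 0.576 -0.177  0.207] [414.8 256.2]
-1 -0.197 [ 0.582 -0.227  0.203] [440.4 252.5]
-1 -0.38 [ 0.593 -0.272  0.193] [462.  246.5]
bar 1.35 [[234.0, 223.0], [457.0, 204.0]]
bar 1.7 [[232.0, 214.0], [458.0, 196.0]]
bar 2.1 [[231.0, 202.0], [458.0, 184.0]]
[223.0, 155.0]
[455.0, 137.0]
[237.0, 261.0]
[452.0, 244.0]
[282.0, 220.0]
[404.0, 210.0]
scene [266  78  21  38 324] [278.8 102.3]
scene [310 224  18  18 214] [319.2 232.7]
scene [352 293  20  19 285] [361.6 301.7]
scene [ 53 352  46  29 486] [ 75.6 365.6]
1 0 [0.56  0.073 0.207] [286.6 212.3]
1 -0.197 [0.567 0.022 0.203] [301.9 228.7]
1 -0.38 [ 0.578 -0.022  0.193] [317.9 242.9]
-1 0 [ 0.576 -0.177  0.207] [359.6 299.2]
-1 -0.197 [ 0.582 -0.227  0.203] [376.5 317.3]
-1 -0.38 [ 0.593 -0.272  0.193] [393.4 332.4]
bar 1.35 [[294.0, 159.0], [422.0, 304.0]]
bar 1.7 [[299.0, 152.0], [429.0, 299.0]]
bar 2.1 [[306.0, 145.0], [437.0, 291.0]]
[336.0, 126.0]
[471.0, 271.0]
[274.0, 194.0]
[394.0, 336.0]
[321.0, 198.0]
[390.0, 277.0]
```

The pose fits: the corners reproject within 1–3 px, and the bar is at about 2.1 rad. PTO lever is in the middle notch. The gear lever sits near s≈-0.3, apparently resting on a tooth, so I'll check it from above.

jog_arm --plan '[[[0, 0, 2.5], -0.1], [[1, 1.5, 2.5], -0.087], [[1.8, 2.7, 0], 0], [[1.8, 2.7, 0], 0], [[1.8, 2.7, 0], 0], [[1.8, 2.7, 0], 0], [[1.8, 2.7, 0], 0], [[1.8, 2.7, 0], 0], [[1.8, 2.7, 0], 0], [[1.8, 2.7, 0], 0], [[1.8, 2.7, 0], 0], [[1.8, 2.7, 0], 0]]' --hand 8.5 --grip_force 20

```text
clock: 1.3
tcp_pos: [0.3566, -0.3679, 0.3536]
orientation: [-3.14, -0.097, 0.001]
contact_force: [0.9, -0.3, 0.3]
grip_width: 0.0854
```

jog_arm --plan '[[[1.8, 2.7, 0], 0], [[1.8, 2.7, 0], 0], [[1.8, 2.7, 0], 0], [[1.8, 2.7, 0], 0], [[1.8, 2.7, 0], 0], [[1.8, 2.7, 0], 0], [[1.8, 2.7, 0], 0], [[1.8, 2.7, 0], 0], [[1.8, 2.7, 0], 0], [[1.8, 2.7, 0], 0], [[1.8, 2.7, 0], 0], [[1, 1.8, 0], 0]]'

```text
clock: 2.5
tcp_pos: [0.5651, -0.0517, 0.3535]
orientation: [-3.139, -0.101, 0.0]
contact_force: [0.2, -0.1, 0.3]
grip_width: 0.0847
```

```bash
python3 - <<'E'
from h import *
o=get_obs();print(o['clock'],o['tcp_pos'],o['orientation'],o['contact_force'])
c=get_calibration("wrist");print(c)
im=cv2.cvtColor(grab_frame("wrist"),cv2.COLOR_RGB2BGR);cv2.imwrite("pics/w1.png",im)
for s in(-.38,-.3,-.197):print(s,[proj(c,w(knob(1,s,l))).round(0) for l in(.06,.16)])
E
```

```text
2.5 [ 0.56506902 -0.0517225   0.35351863] [-3.13895102e+00 -1.00547752e-01  3.66404547e-04] [ 0.21120766 -0.05444627  0.30459074]
{'intrinsics': array([[342.60158536,   0.        , 325.21859442],
       [  0.        , 342.60158536, 239.34879771],
       [  0.        ,   0.        ,   1.        ]]), 'xyz': array([ 0.64861587, -0.04542454,  0.42373817]), 'orientation': array([ 2.10492877, -1.97169988, -0.32823468])}
-0.38 [array([286., 226.]), array([283., 206.])]
-0.3 [array([257., 235.]), array([251., 215.])]
-0.197 [array([218., 243.]), array([207., 223.])]
```

View pics/w1.png

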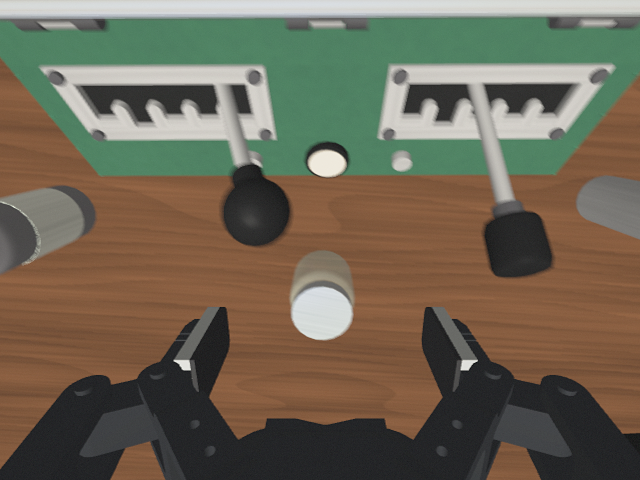

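The wrist view shows the gear knob at (256,211), matching s≈-0.3, l≈0.16: the rod rests on the tooth between the 4th and 5th notches. The PTO knob is at (518,243), in the middle notch. The jar lid at (322,312) is well below the path.

jog_arm --plan '[[[1.3, 2.4, 0], 0], [[1.3, 2.4, 0], 0], [[0, 0, 0], 0], [[0, 0, -2.3], 0], [[0, 0, -2.3], 0], [[0, 0, -2.3], 0], [[0, 0, -2.3], 0], [[0, 0, 0], 0]]'

```text
clock: 3.35
tcp_pos: [0.588, -0.0075, 0.2585]
orientation: [3.14, 0.096, -0.011]
contact_force: [-0.5, 0.6, -0.0]
grip_width: 0.0849
```

jog_arm --plan '[[[0, 0, 0], 0], [[0, 0, 0], 0], [[0, 0, 0], 0], [[0, 0, 0], 0], [[0, 0, 0], 0], [[0, 0, 0], 0], [[0, 0, 0], 0], [[0, 0, 0], 0]]' --hand 3.0

```text
clock: 4.15
tcp_pos: [0.5908, -0.0077, 0.2633]
orientation: [3.138, 0.095, 0.003]
contact_force: [-2.0, -4.8, 6.4]
grip_width: 0.0428
```

```bash
python3 - <<'E'
from h import *
o=get_obs();print(o['clock'],o['tcp_pos'],o['contact_force'],o['grip_width'])
c=get_calibration("wrist")
im=cv2.cvtColor(grab_frame("wrist"),cv2.COLOR_RGB2BGR);cv2.imwrite("pics/w2.png",im)
for l in (.16,.18):
  k0=w(knob(1,-.3,l))
  for s in(-.3,-.2,-.1,0,.1,.197):print(l,s,((w(knob(1,s,l))-k0)*100).round(1))
print(((w(knob(1,.197,.01))-w(knob(1,.197,.18)))*100).round(1))
E
```

```text
4.15 [ 0.5908251  -0.00773361  0.26332188] [-2.02144913 -4.82723202  6.39432094] 0.04283196257393596
0.16 -0.3 [0. 0. 0.]
0.16 -0.2 [-0.6  2.5  0.5]
0.16 -0.1 [-1.   5.   0.8]
0.16 0 [-1.2  7.6  0.9]
0.16 0.1 [-1.3 10.2  0.8]
0.16 0.197 [-1.2 12.7  0.5]
0.18 -0.3 [0. 0. 0.]
0.18 -0.2 [-0.6  2.5  0.5]
0.18 -0.1 [-1.   5.   0.8]
0.18 0 [-1.2  7.6  0.9]
0.18 0.1 [-1.3 10.2  0.8]
0.18 0.197 [-1.2 12.7  0.5]
[-3.1 -0.3 -3.1]
```

View pics/w2.png

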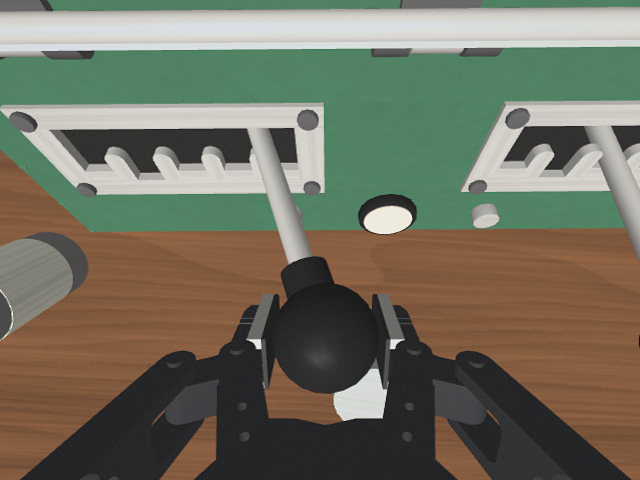

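The ball sits centred between the pads at (325,335), gripped at a 42.8 mm opening. The rod is clear above the teeth. Lift slightly and carry it left.

jog_arm --plan '[[[0.4, 0, 0.4], 0], [[-0.1, 0.5, 0.1], 0], [[-0.3, 1.25, 0.25], 0], [[-0.3, 1.25, 0.25], 0], [[-0.2, 1.25, 0.15], 0], [[-0.2, 1.25, 0.15], 0], [[-0.1, 1.3, 0.05], 0], [[-0.1, 1.3, 0.05], 0], [[-0.1, 1.3, -0.05], 0], [[0, 1.3, -0.05], 0], [[0.05, 1.25, -0.15], 0], [[0.05, 1.25, -0.15], 0]]'

```text
clock: 5.4
tcp_pos: [0.5808, 0.1269, 0.2715]
orientation: [3.14, 0.098, -0.001]
contact_force: [-2.9, -2.5, -2.6]
grip_width: 0.0428
```

```bash
python3 - <<'E'
from h import *
o=get_obs();print(o['clock'],o['tcp_pos'],o['contact_force'],o['grip_width'],loc(o['tcp_pos']-[0,0,.05]),knob(1,.197,.18))
c=get_calibration("wrist")
im=cv2.cvtColor(grab_frame("wrist"),cv2.COLOR_RGB2BGR);cv2.imwrite("pics/w3.png",im)
E
```

```text
5.4 [0.58081862 0.12689128 0.27153003] [-2.86701025 -2.50505416 -2.60513804] 0.042772784176172626 [-0.0753034   0.17789891  0.22153003] [-0.07329403  0.17588911  0.22481971]
```

View pics/w3.png

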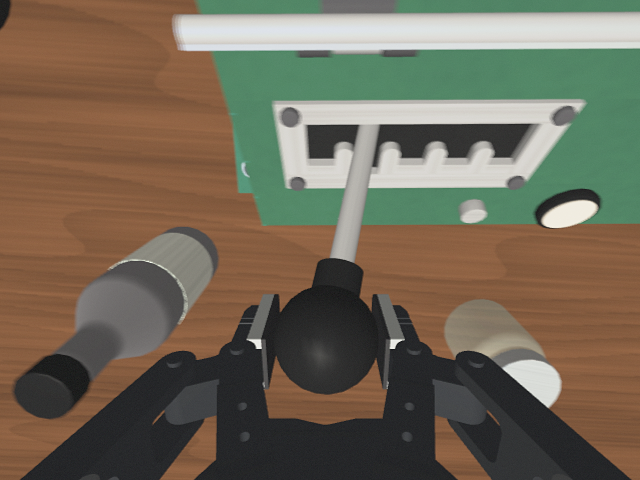

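Rod is over the second notch from the left (between the teeth at 344 and 390 px). Lower it, then let go.

jog_arm --plan '[[[-0.5, -0.05, -0.5], 0], [[-0.5, -0.05, -0.5], 0], [[-0.5, -0.05, -0.5], 0], [[-0.5, -0.05, -0.5], 0], [[-0.5, -0.05, -0.5], 0], [[-0.4, -0.05, -0.4], 0], [[0, 0, 0], 0], [[0, 0, 0], 0]]'

```text
clock: 6.25
tcp_pos: [0.5528, 0.1231, 0.2433]
orientation: [-3.139, -0.097, -0.002]
contact_force: [-1.1, 1.3, 0.7]
grip_width: 0.0429
```

jog_arm --plan '[[[0, 0, 0], 0], [[0, 0, 0], 0], [[0, 0, 0], 0], [[0, 0, 0], 0], [[0, 0, 0], 0], [[0, 0, 0], 0], [[0, 0, 2], 0], [[0, 0, 3], 0], [[0, 0, 3], 0], [[0, 0, 2], 0], [[0, 0, 0], 0]]' --hand 8.5

```text
clock: 7.35
tcp_pos: [0.5535, 0.1234, 0.3462]
orientation: [-3.139, -0.097, -0.009]
contact_force: [0.2, 0.2, 0.1]
grip_width: 0.0851
```

```bash
python3 - <<'E'
from h import *
o=get_obs();print(o['clock'],o['tcp_pos'],o['contact_force'],o['grip_width'])
c=get_calibration("wrist")
im=cv2.cvtColor(grab_frame("wrist"),cv2.COLOR_RGB2BGR);cv2.imwrite("pics/w4.png",im)
for l in(.01,.06,.1,.16):print(l,[proj(c,w(knob(1,s,l))).round(0) for s in (.1,.197,.3)])
g=(im.max(2)<60).astype(np.uint8);g[300:]=0;n,l,st,ce=cv2.connectedComponentsWithStats(g)
print([(st[i].tolist(),ce[i].round()) for i in range(1,n) if st[i,4]>800])
print(w(knob(-1,0,.06)),[((w(knob(-1,s,l))-w(knob(-1,0,.06)))*100).round(1) for s,l in((0,.185),(.1,.185),(.197,.185),(.197,.01))])
E
```

```text
7.35 [0.55348061 0.12337056 0.34621028] [0.24532558 0.16058494 0.12456301] 0.08509759609183172
0.01 [array([364., 259.]), array([328., 254.]), array([292., 246.])]
0.06 [array([365., 252.]), array([328., 247.]), array([289., 238.])]
0.1 [array([367., 245.]), array([327., 240.]), array([287., 231.])]
0.16 [array([370., 233.]), array([327., 227.]), array([284., 218.])]
[([0, 0, 68, 30, 1533], array([34., 12.])), ([311, 87, 45, 30, 968], array([329.,  99.])), ([362, 86, 119, 38, 2536], array([422.,  99.])), ([296, 205, 61, 78, 3290], array([327., 246.])), ([94, 258, 54, 42, 1425], array([121., 281.]))]
[ 0.57570356 -0.17690828  0.20730086] [array([2.4, 0.1, 2.2]), array([2.3, 2.7, 2.1]), array([2.4, 5.2, 1.8]), array([-0.9,  5. , -1.3])]
```

View pics/w4.png

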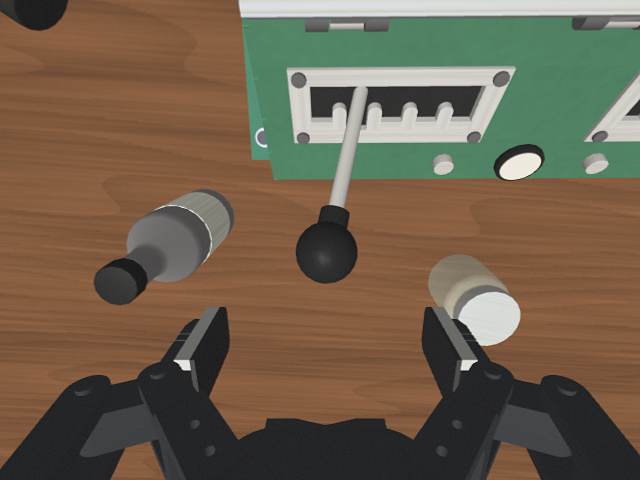

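Gear knob is at (327,252), which matches l≈0.01 at s=0.197, so it is seated in neutral. Now the PTO lever.

jog_arm --plan '[[[0.2, -2.7, 0], 0], [[0.2, -2.7, 0], 0], [[0.2, -2.7, 0], 0], [[0.2, -2.8, 0], 0], [[0.2, -2.8, 0], 0], [[0.2, -2.8, 0], 0], [[0.2, -2.8, 0], 0], [[0.2, -2.8, 0], 0], [[0.2, -2.8, 0], 0], [[0.2, -2.7, 0], 0], [[0.2, -2.7, 0], 0], [[0, 0, 0], 0]]'

```text
clock: 8.6
tcp_pos: [0.573, -0.1852, 0.341]
orientation: [3.139, 0.087, -0.005]
contact_force: [-0.1, -0.1, -0.2]
grip_width: 0.0848
```

jog_arm --plan '[[[0, 0, -2.2], 0], [[0, 0, -2.2], 0], [[0, 0, -2.2], 0], [[0, 0, -2.2], 0], [[0, 0, 0], 0]]'

```text
clock: 9.1
tcp_pos: [0.572, -0.1789, 0.2508]
orientation: [-3.138, -0.099, 0.012]
contact_force: [-0.4, 0.9, 0.3]
grip_width: 0.0849
```

jog_arm --plan '[[[0, 0, 0], 0], [[0, 0, 0], 0], [[0, 0, 0], 0], [[0, 0, 0], 0], [[0, 0, 0], 0], [[0, 0, 0], 0], [[0, 0, 0], 0], [[0, 0, 0], 0]]' --hand 3.0

```text
clock: 9.9
tcp_pos: [0.5747, -0.1805, 0.2561]
orientation: [3.139, 0.097, 0.003]
contact_force: [0.1, -0.6, 5.4]
grip_width: 0.0372
```

jog_arm --plan '[[[0.6, 0, 0.55], 0], [[0.6, 0, 0.55], 0], [[0.6, 0, 0.55], 0], [[0.6, 0.1, 0.55], 0], [[0, 0, 0], 0]]'

```text
clock: 10.4
tcp_pos: [0.5974, -0.1788, 0.2768]
orientation: [-3.139, -0.098, 0.006]
contact_force: [-6.4, 0.6, 1.6]
grip_width: 0.0377
```

jog_arm --plan '[[[0, 0.9, 0], 0], [[0, 0.9, 0], 0], [[0, 0.9, 0], 0], [[0, 0.9, -0.1], 0], [[0, 0.9, -0.1], 0], [[0, 0.9, -0.2], 0], [[0, 0, 0], 0]]'

```text
clock: 11.1
tcp_pos: [0.5944, -0.1358, 0.2742]
orientation: [3.127, 0.075, -0.011]
contact_force: [-17.1, -17.3, 16.5]
grip_width: 0.0375
```

```bash
python3 - <<'E'
from h import *
o=get_obs();print(o['clock'],o['tcp_pos'],o['contact_force'],o['grip_width'],loc(o['tcp_pos']-[0,0,.05]),knob(-1,.197,.18))
im=cv2.cvtColor(grab_frame("wrist"),cv2.COLOR_RGB2BGR);cv2.imwrite("pics/w5.png",im)
E
```

```text
11.1 [ 0.59443838 -0.13575745  0.27418133] [-17.06967948 -17.31782328  16.48648046] 0.03754011345043162 [-0.0779836  -0.08508906  0.22418133] [-0.07329403 -0.07411089  0.22481971]
```

View pics/w5.png

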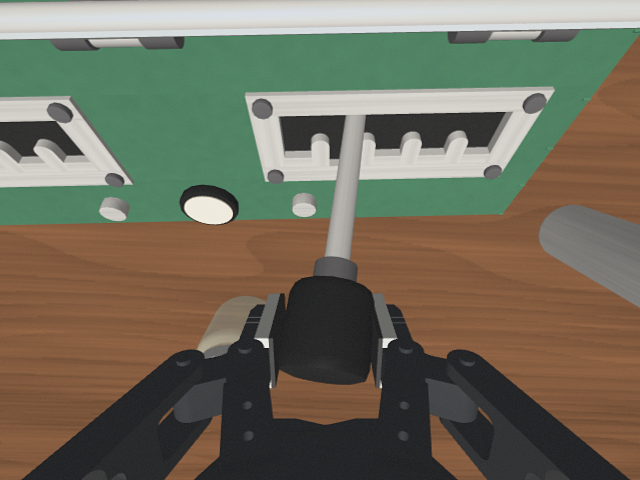

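The rod is between the 1st and 2nd teeth (320, 368), close to the right-hand one. The force is mostly along the rod, so I'll ease off in that direction first.

jog_arm --plan '[[[-0.2, 0, 0.25], 0], [[-0.2, 0, 0.25], 0], [[0, 0, 0], 0]]'

```text
clock: 11.45
tcp_pos: [0.5951, -0.1316, 0.2771]
orientation: [3.133, 0.086, 0.005]
contact_force: [7.8, -10.5, -12.2]
grip_width: 0.0378
```

jog_arm --plan '[[[0.1, 0.2, -0.15], 0], [[0, 0.2, 0], 0], [[0, 0, 0], 0]]'

```text
clock: 11.75
tcp_pos: [0.5948, -0.1284, 0.276]
orientation: [3.131, 0.084, -0.0]
contact_force: [-0.5, -12.6, -3.7]
grip_width: 0.0378
```

jog_arm --plan '[[[0, 0.3, 0], 0], [[-0.4, 0, -0.4], 0], [[-0.4, 0, -0.4], 0], [[-0.4, 0, -0.4], 0], [[0, 0, 0], 0]]'

```text
clock: 12.25
tcp_pos: [0.5833, -0.1267, 0.265]
orientation: [3.129, 0.083, 0.004]
contact_force: [0.1, -13.4, 2.0]
grip_width: 0.0375
```

jog_arm --plan '[[[-0.4, 0, -0.4], 0], [[-0.4, 0, -0.4], 0], [[-0.4, 0, -0.4], 0], [[-0.4, 0, -0.4], 0], [[0, 0, 0], 0]]'

```text
clock: 12.75
tcp_pos: [0.5666, -0.1232, 0.2483]
orientation: [3.135, 0.086, 0.0]
contact_force: [0.2, -9.4, -1.7]
grip_width: 0.0376
```

jog_arm --plan '[[[0, 0, 0], 0], [[0, 0, 0], 0], [[0, 0, 0], 0], [[0, 0, 0], 0], [[0, 0, 0], 0], [[0, 0, 0], 0], [[0, 0, 2], 0], [[0, 0, 3], 0], [[0, 0, 3], 0], [[0, 0, 2], 0], [[0, 0, 0], 0]]' --hand 8.5

```text
clock: 13.85
tcp_pos: [0.5686, -0.1181, 0.3518]
orientation: [3.139, 0.097, 0.009]
contact_force: [0.5, -0.4, -0.5]
grip_width: 0.085
```

```bash
python3 - <<'E'
from h import *
o=get_obs();print(o['clock'],o['tcp_pos'],o['contact_force'],o['grip_width'])
c=get_calibration("wrist")
im=cv2.cvtColor(grab_frame("wrist"),cv2.COLOR_RGB2BGR);cv2.imwrite("pics/w6.png",im)
for l in(.01,.06,.1,.16):print(l,[proj(c,w(knob(-1,s,l))).round(0) for s in (.1,.197,.3)])
for t in np.arange(0,2.2,.3): print(t.round(1),(w(bar(t))).round(3),bar(t).round(3))
E
```

```text
13.85 [ 0.56863136 -0.11813473  0.35176621] [ 0.45212644 -0.35752391 -0.52995019] 0.08496202733713501
0.01 [array([374., 256.]), array([339., 251.]), array([303., 243.])]
0.06 [array([376., 249.]), array([339., 244.]), array([301., 236.])]
0.1 [array([378., 242.]), array([339., 237.]), array([300., 229.])]
0.16 [array([381., 230.]), array([340., 225.]), array([298., 216.])]
0.0 [ 0.662 -0.046  0.142] [-0.005  0.     0.142]
0.3 [ 0.653 -0.047  0.157] [-0.014  0.     0.157]
0.6 [ 0.648 -0.047  0.173] [-0.019  0.     0.173]
0.9 [ 0.649 -0.047  0.191] [-0.018  0.     0.191]
1.2 [ 0.655 -0.047  0.207] [-0.012  0.     0.207]
1.5 [ 0.666 -0.046  0.221] [-0.001  0.     0.221]
1.8 [ 0.68  -0.045  0.231] [0.013 0.    0.231]
2.1 [ 0.696 -0.044  0.236] [0.029 0.    0.236]
```

View pics/w6.png

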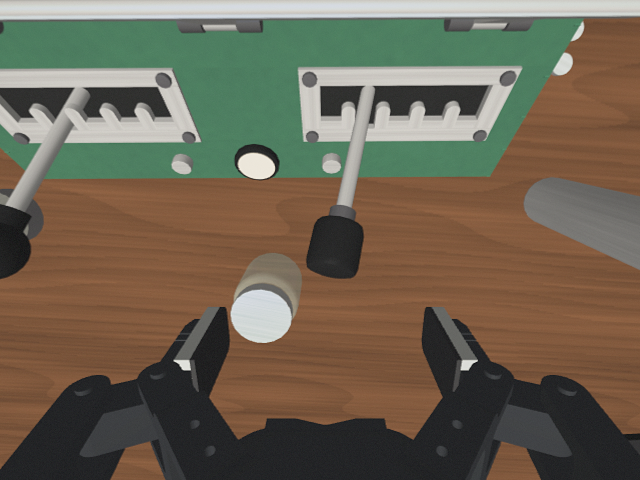

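PTO drum spans roughly (307–363, 217–277). I'll check its lift numerically from the drum outline before closing the bar.

```bash
python3 - <<'E'
from h import *
c=get_calibration("wrist");im=cv2.imread("pics/w6.png")
g=(im.max(2)<60).astype(np.uint8);n,lb,st,ce=cv2.connectedComponentsWithStats(g)
print([(st[i].tolist(),ce[i].round(1)) for i in range(1,n) if st[i,4]>800 and st[i,1]>190 and st[i,1]<240])
for s in(.17,.197,.22):
  for l in(.01,.03,.06,.1):
    a=knob(-1,s,l,.241);b=knob(-1,s,l,.279);ax=(b-a)/np.linalg.norm(b-a);e=np.cross(ax,[0,0,1]);e/=np.linalg.norm(e);f=np.cross(ax,e)
    P=np.array([proj(c,w(p+.019*(np.cos(q)*e+np.sin(q)*f))) for p in(a,b) for q in np.linspace(0,6.28,40)])
    h=cv2.convexHull(P.astype(np.float32));M=cv2.moments(h);print(s,l,P.min(0).round(),P.max(0).round(),round(M['m10']/M['m00'],1),round(M['m01']/M['m00'],1))
E
```

```text
[([0, 204, 32, 75, 1813], array([ 12.8, 240.2])), ([307, 215, 56, 63, 2896], array([335. , 246.8]))]
0.17 0.01 [317. 216.] [379. 286.] 349.1 251.4
0.17 0.03 [317. 212.] [380. 285.] 349.4 248.8
0.17 0.06 [316. 206.] [381. 282.] 349.9 244.4
0.17 0.1 [316. 197.] [383. 277.] 350.7 237.7
0.197 0.01 [307. 214.] [370. 285.] 339.3 249.8
0.197 0.03 [306. 210.] [370. 283.] 339.4 247.2
0.197 0.06 [305. 204.] [371. 280.] 339.5 242.8
0.197 0.1 [304. 195.] [373. 276.] 339.8 236.0
0.22 0.01 [298. 213.] [362. 283.] 331.1 248.3
0.22 0.03 [297. 209.] [363. 282.] 331.0 245.6
0.22 0.06 [296. 203.] [363. 279.] 330.8 241.2
0.22 0.1 [294. 193.] [365. 274.] 330.7 234.3
```

The top edge and centroid agree with l≈0.01–0.03 at s≈0.2, so the lever is seated in neutral. Next: close the fingers, go over the bar and come down behind it.

jog_arm --plan '[[[1.8, 0.9, 0], 0], [[1.8, 0.9, 0], 0], [[1.8, 0.9, 0], 0], [[1.8, 1, 0], 0], [[1.8, 1, 0], 0], [[1.8, 1, 0], 0], [[1.8, 1, 0], 0], [[1.8, 1, 0], 0], [[1.8, 1, 0], 0], [[2, 1, 0], 0], [[0, 0, 0], 0]]' --hand 0

```text
clock: 15.0
tcp_pos: [0.7501, -0.0186, 0.3454]
orientation: [-3.138, -0.102, 0.004]
contact_force: [0.4, 0.1, -0.1]
grip_width: 0.0001
```

```bash
python3 - <<'E'
from h import *
o=get_obs();print(o['clock'],o['tcp_pos'],o['contact_force'],o['grip_width'],loc(o['tcp_pos']-[0,0,.073]))
E
```

```text
15.0 [ 0.75013983 -0.01864792  0.34538993] [ 0.43681266  0.05918959 -0.1437189 ] 0.00013542279446355777 [0.08467483 0.02214816 0.27238993]
```

Tip local (0.085, 0.022, 0.272). Go down to about z 0.22, then push forward.

jog_arm --plan '[[[0, 0, -1.7], 0], [[0, 0, -1.7], 0], [[0, 0, -1.7], 0], [[0, 0, 0], 0], [[-1, 0, 0], 0], [[-1, 0, 0], 0], [[-1, 0, 0], 0], [[-0.7, 0, 0], 0], [[0, 0, 0], 0]]'

```text
clock: 15.9
tcp_pos: [0.7114, -0.0213, 0.2985]
orientation: [3.14, 0.097, 0.002]
contact_force: [-0.1, 0.5, 0.7]
grip_width: 0.0001
```

jog_arm --plan '[[[-0.8, 0, -0.4], 0], [[-0.8, 0, -0.4], 0], [[-0.6, 0, -0.4], 0], [[-0.5, 0, -0.4], 0], [[-0.5, 0, -0.5], 0], [[-0.4, 0, -0.5], 0], [[0, 0, 0], 0]]'

```text
clock: 16.6
tcp_pos: [0.6763, -0.0224, 0.2699]
orientation: [3.139, 0.096, 0.002]
contact_force: [7.4, -3.6, -5.5]
grip_width: -0.0003
```

jog_arm --plan '[[[-0.4, 0, -0.5], 0], [[-0.4, 0, -0.5], 0], [[-0.4, 0, -0.6], 0], [[-0.3, 0, -0.6], 0], [[-0.2, 0, -0.6], 0], [[0, 0, 0], 0]]'

```text
clock: 17.2
tcp_pos: [0.6687, -0.0227, 0.2475]
orientation: [3.139, 0.095, 0.041]
contact_force: [31.9, -3.1, -3.8]
grip_width: 0.0003
```

```bash
python3 - <<'E'
from h import *
o=get_obs();print(o['clock'],o['tcp_pos'],o['contact_force'],loc(o['tcp_pos']-[0,0,.073]))
im=cv2.cvtColor(grab_frame("wrist"),cv2.COLOR_RGB2BGR);cv2.imwrite("pics/w7.png",im)
E
```

```text
17.2 [ 0.66867529 -0.02265163  0.24745023] [31.90137414 -3.13697944 -3.8155524 ] [0.00311875 0.02319971 0.17445023]
```

View pics/w7.png

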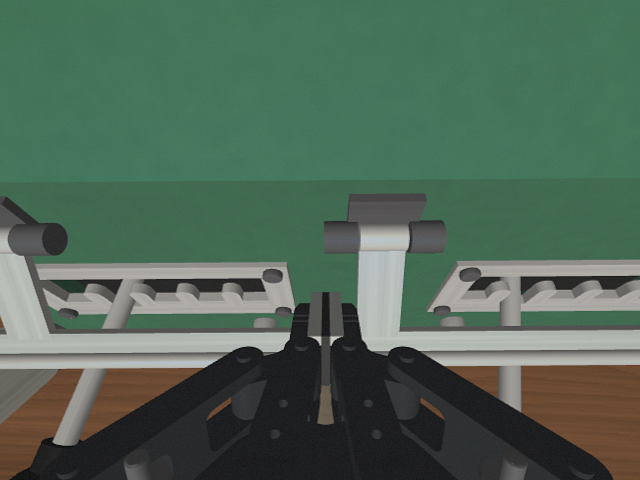

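The tip has slipped into the opening between the arms and is pushing on the strap's inner edge (strap at rows 330–360); the bar is roughly horizontal. Back off, rise, and press down on the strap from above.

jog_arm --plan '[[[1, 0, 0], 0], [[0.6, 0, 0], 0], [[0, 0, 2], 0], [[0, 0, 2], 0], [[0, 0, 0.5], 0], [[0, 0, 0], 0]]'

```text
clock: 17.85
tcp_pos: [0.6746, -0.0208, 0.2881]
orientation: [-3.14, -0.098, 0.002]
contact_force: [1.2, 0.6, -0.5]
grip_width: 0.0
```

```bash
python3 - <<'E'
from h import *
o=get_obs();print(o['clock'],o['tcp_pos'],o['contact_force'],loc(o['tcp_pos']-[0,0,.073]))
T=get_calibration("top");im=cv2.cvtColor(grab_frame("wrist"),cv2.COLOR_RGB2BGR);c=get_calibration("wrist");cv2.imwrite("pics/w8.png",im)
print("bar edge rows pred",[(t,[proj(c,w(bar(t,.08,r))).round(0).tolist() for r in (.04,.058)]) for t in(.6,.8,1.,1.2,1.4)])
E
```

```text
17.85 [ 0.67459452 -0.02080538  0.28812639] [ 1.17891435  0.60288177 -0.46175389] [0.00914099 0.02467566 0.21512639]
bar edge rows pred [(0.6, [[233.0, 289.0], [236.0, 314.0]]), (0.8, [[229.0, 295.0], [231.0, 324.0]]), (1.0, [[225.0, 299.0], [226.0, 332.0]]), (1.2, [[221.0, 301.0], [219.0, 337.0]]), (1.4, [[216.0, 300.0], [212.0, 337.0]])]
```

View pics/w8.png

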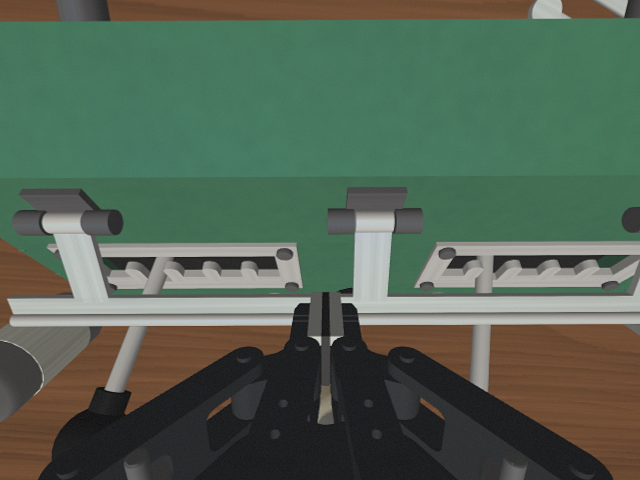

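Strap now at rows 296–326, so t≈0.8, and the tip is free above it. Forward 1.8 cm, then press down.

jog_arm --plan '[[[-0.9, 0, 0], 0], [[-0.9, 0, 0], 0], [[0, 0, 0], 0], [[0, 0, -1], 0], [[0, 0, -1], 0], [[0, 0, -0.8], 0], [[0, 0, -0.6], 0], [[0, 0, -0.6], 0], [[0, 0, 0], 0]]'

```text
clock: 18.8
tcp_pos: [0.6572, -0.0212, 0.2475]
orientation: [-3.14, -0.097, 0.001]
contact_force: [-0.3, -0.4, 0.0]
grip_width: -0.0001
```

jog_arm --plan '[[[0, 0, -0.6], 0], [[0, 0, -0.6], 0], [[0, 0, -0.4], 0]]'

```text
clock: 19.1
tcp_pos: [0.6582, -0.0211, 0.2328]
orientation: [-3.14, -0.097, -0.004]
contact_force: [2.6, -0.1, 3.8]
grip_width: 0.0001
```

Contact while moving: 3.8 N upward, bar following. Keep pressing in small steps.

jog_arm --plan '[[[0, 0, -0.4], 0], [[0, 0, -0.4], 0], [[0, 0, -0.3], 0]]'

```text
clock: 19.4
tcp_pos: [0.6564, -0.0213, 0.2206]
orientation: [3.14, 0.097, -0.004]
contact_force: [0.8, -0.5, 2.6]
grip_width: -0.0001
```

jog_arm --plan '[[[0, 0, -0.2], 0], [[0, 0, -0.2], 0], [[0, 0, 0], 0]]'

```text
clock: 19.7
tcp_pos: [0.6567, -0.0213, 0.2173]
orientation: [3.14, 0.097, -0.002]
contact_force: [-1.9, 0.0, 3.1]
grip_width: -0.0002
```

jog_arm --plan '[[[0, 0, -0.2], 0], [[0, 0, -0.2], 0], [[0, 0, 0], 0]]'

```text
clock: 20.0
tcp_pos: [0.6568, -0.0212, 0.2168]
orientation: [3.139, 0.096, -0.0]
contact_force: [-11.3, -0.3, 25.5]
grip_width: -0.0002
```

Hard stop, and the force is along the panel normal, so the bar is flat. Retreat and verify.

jog_arm --plan '[[[0, 0, 1.5], 0], [[0, 0, 3], 0], [[0, 0, 4], 0], [[-1, 0, 4], 0], [[-3, -1, 2], 0], [[-3.5, -2, 0], 0], [[-3.5, -3, 0], 0], [[-3, -4, 0], 0], [[-2, -4, 0], 0], [[-2, -4, 0], 0], [[-2, -4, 0], 0], [[0, 0, 0], 0]]'

```text
clock: 21.2
tcp_pos: [0.4532, -0.2476, 0.358]
orientation: [3.138, 0.08, -0.004]
contact_force: [0.7, -0.0, 0.6]
grip_width: 0.0003
```

jog_arm --plan '[[[-2, -4, 0], 0], [[-2, -4, 0], 0], [[-2, -4, 0], 0], [[-2, -4, 0], 0], [[-2, -3, 0], 0], [[0, 0, 0], 0]]'

```text
clock: 21.8
tcp_pos: [0.353, -0.4356, 0.3578]
orientation: [3.139, 0.083, -0.004]
contact_force: [-0.0, -0.7, -0.1]
grip_width: 0.0004
```

```bash
python3 - <<'E'
from h import *
o=get_obs();print(o['clock'],o['tcp_pos'],o['contact_force'])
im=cv2.cvtColor(grab_frame("top"),cv2.COLOR_RGB2BGR);cv2.imwrite("pics/top1.png",im)
cv2.imwrite("pics/crop1.png",cv2.resize(im[130:340,150:550],(800,420),interpolation=cv2.INTER_CUBIC))
T=get_calibration("top")
for t in(0,.1,.3):print(t,[((proj(T,w(bar(t,y,r)))-[150,130])*2).round().tolist() for y in(.215,-.215) for r in(.04,.058)])
m=(im.max(2)<50).astype(np.uint8);n,l,st,ce=cv2.connectedComponentsWithStats(m)
print([(st[i].tolist(),ce[i].round(1)) for i in range(1,n) if 150<st[i,4]<900])
print([proj(T,w(knob(sd,.197,.012))).round(1) for sd in(1,-1)])
E
```

```text
21.8 [ 0.35296654 -0.43562165  0.35782734] [-5.19536594e-04 -6.70218682e-01 -9.49321869e-02]
0 [[174.0, 177.0], [177.0, 192.0], [598.0, 142.0], [597.0, 157.0]]
0.1 [[174.0, 179.0], [176.0, 194.0], [599.0, 144.0], [599.0, 160.0]]
0.3 [[173.0, 182.0], [175.0, 199.0], [601.0, 147.0], [601.0, 164.0]]
[([377, 249, 19, 25, 391], array([386. , 261.4])), ([248, 258, 21, 26, 388], array([258.5, 271.1])), ([0, 278, 13, 34, 309], array([  5.2, 296.3]))]
[array([259., 272.]), array([388.1, 261.3])]
```

View pics/crop1.png

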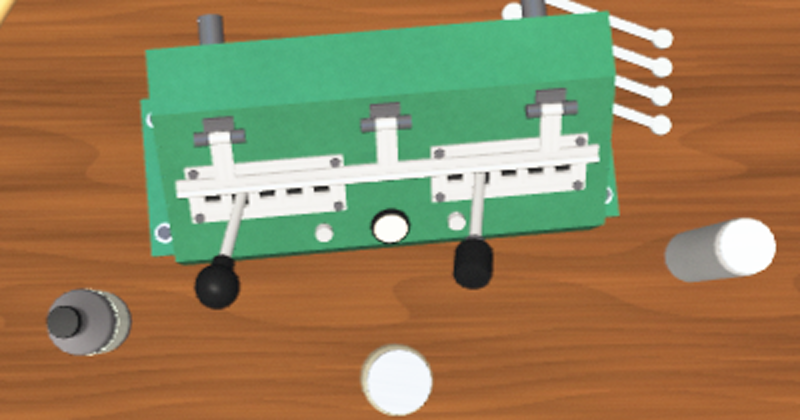

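The knobs match the seated neutral positions within about 2 px. The bar's ends match t≈0 ((177,192), (597,157)), and the bystanders are where they started.

```bash
python3 -c "
from bench import *
print(hand_in())"
```

```text
the job is handed in; nothing more can be done
None
```

The console is parked: both levers are down in neutral and the locking bar is folded flat over the slots. I handed the job in at about 22 s on the robot's clock, with the arm well clear.

- **Levers:** I carried the gear lever first, then the PTO lever, lowering each into its neutral notch and letting go. The gear lever had started resting on a tooth between the 4th and 5th notches, not in a notch. The last top view puts both knobs within about 2 px of their seated neutral positions.
- **Locking bar:** I pressed it down until it hit a firm stop, with about 28 N along the panel's normal. In the last view its ends match an angle between 0 and 0.1 rad. The image alone cannot settle that last 0.1 rad; the firm stop is what says it is fully flat.
- **Bystanders:** the bottle, can and jar show no visible shift in the last view.

**What went less smoothly:**
- The PTO drum bound between the pads while I moved it, with a wrist force of about 29 N. I eased off and finished slowly.
- On the first push at the bar, the fingertips slipped into the gap behind the strap and pushed with about 32 N. I backed out and pressed from above instead.

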